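# Hold the index plunger of the weight changer out of its seat

## Task

The index disc in the drawer of the white weight changer has to be set to its next weight by hand: pull the drawer fully out by its handle, then take the black ribbed knob of the sprung index plunger inside, pull it straight up as far as it goes and keep it there, so that its pin stays clear of the seat hole. Finish while still gripping the knob with the plunger fully up and the drawer out; do not let go. Leave the other things on the bench and on the changer where they are.

Things in the scene. Friction and masses are not known exactly. Their poses are not given: they have to be found in the camera images.
- changer: weight changer: white sheet-metal box 140 mm deep (x), 170 wide (y), 100 tall, on a dark pedestal 76x86x40 mm fixed on the glass mat. Origin at the centre of the pedestal's underside; z up; -x is the way its front faces and the drawer pulls out (towards the robot and its right; yaw varies). Box underside 40 mm, top 140 mm above the origin.
- drawer (a joint): how far the changer's one drawer is out, m: 0 shut, 0.100 fully out at its stop; starts up to 20 mm ajar. Friction 2.5 N plus light damping; stays where left. Open on top, it holds an aluminium index disc with the plunger. Front panel 166 mm wide, 12 mm thick, top edge 136 mm above the changer's origin.
- drawer_handle (a point): middle of the drawer's straight round steel handle bar: 12 mm thick, 112 mm long, level, parallel to the changer's y axis, 36 mm in front of the front panel (30 mm of free gap behind the bar), 118 mm above the changer's origin. Two 10 mm legs, 45 mm either side of the middle, join it to the panel. Moves with the drawer.
- plunger (a joint): how far the index plunger is pulled straight up, m: 0 = seated, its pin in the seat hole at the rim of the index disc, 0.014 = fully back at its stop. A spring pulls it down: about 5 N when seated, about 9 N fully back. It does not latch: let go, it snaps back.
- plunger_knob (a point): centre of the plunger's knob: black ribbed upright cylinder, 24 mm across, 20 tall, on a thin stem; 104 mm above the changer's origin when seated. With the drawer shut it is at x -18, y +12 mm in the changer's frame; moves with the drawer. Axis 40 mm behind the panel's inner face. A flat bracket below it reaches 44 mm towards +y, its top 30 mm under the knob's centre.
- disc_weights (a point): foot of the middle one (44 mm tall, 30 across) of three brass weights fixed on the index disc on its -y side, at x +1, y -52 mm in the changer's frame with the drawer shut; tops at most 4 mm above the seated knob's centre; the nearest begins 40 mm from the knob's axis. They move with the drawer and are not handled.
- dish_mid (a point): bystander: small clear round dish, 66 mm across, 15 mm tall, lying on top of the changer's housing; this point is above its origin, half-way up. Not part of the job.
- stopper_mid (a point): bystander: rubber stopper, 32 mm across, 28 mm tall, standing on the bench by the left front corner of the glass mat; this point is above its origin, half-way up. Not part of the job.
- jaw_mid (a point): bystander: dark ribbed spare jaw, 50x26x14 mm, lying on the bench in front of the mat; this point is above its origin, half-way up. Not part of the job.
- clip_mid (a point): bystander: binder clip, 32x29x36 mm, on the mat, well to the right; this point is above its origin, half-way up. Not part of the job.
- beaker_mid (a point): bystander: small clear beaker, 45 mm across, 58 mm tall, standing on the mat to the right; this point is above its origin, half-way up. Not part of the job.
- roller_mid (a point): bystander: hand roller with wooden handle, 179x65x45 mm, lying on the mat far to the right; this point is above its origin, half-way up. Not part of the job.

How it is judged:
By the outcome, as a careful person would: the job done as asked, in the order asked, and still so for the second after the job is handed in, while the arm keeps its last pose, push and grip.
It also fails if it takes over 45 s, if anything falls off the work surface, if the arm or the gripper's body presses on something with over 40 N, if the wrist force passes 120 N, or if a joint passes its speed limit or range.

## Robot

A 7-joint arm with a two-finger parallel gripper is mounted at the origin on a cart in front of the work surface, level with it; the furniture and walls round the work are solid. World frame = base frame: x ahead of the robot, y to its left, z up, the work surface at z = 0. Lengths are in m, angles in rad, forces in N, time in s.
With the tool pointing down it reaches from about 0.425 to 0.875 m from the base axis. Payload 9.9 kg.
Tool frame: the origin (TCP) lies midway between the tips of the shut fingers; the grasp point (between the pads) lies 19 mm behind it; z points along the fingers, y is the direction in which the jaws open and shut (so a half turn about z gives the same grasp; the last joint's range is limited). The gripper opens to 85 mm and grips with 20 to 120 N. Pads are 22 mm wide; open, the fingers measure 114 mm over their backs; the gripper's body (76 mm by 85 mm) begins 54 mm behind the grasp point. The pads swing forward as they close: fully open they stand 13 mm farther back than shut.
Start: joints at [1.088, 0.576, 0.025, 1.437, -0.015, 1.129, -0.057], TCP at [0.262, -0.622, 0.231] pointing down, gripper open.
Joint ranges: [-2.76, 2.76], [-0.34, 2.15], [-1.52, 1.57], [0.19, 2.46], [-1.09, 4.23], [0.17, 1.99], [-2.82, 2.82]. Speed limits (rad/s): [2.22, 2.22, 3.01, 3.01, 3.14, 3.14, 3.14].

## Interface

Orientations are given as a unit quaternion [x, y, z, w].
In Python, from cell import read_state, snapshot, camera_model, sign_off, find_in, trace, landmark_of gives the robot as it stands.
- The arm moves only by the tool play_rows, never from a script. Its argument "increments" is one flat list of numbers, 5 for each row, row after row: the shift along the tool's x, y, z in mm, then the turn about the tool's z in degrees, then the finger opening in mm, from 0 to 85.4. In form: [x, y, z, spin, gripper, x, y, z, spin, gripper, ...]. A call has 1 to 10 rows; each row is the pose to reach, as a shift and turn from the pose measured when the call began, along the tool's axes at that moment; what a row does not reach only later rows make up. A row lasts 1/8 s, in which the tool goes at most 62.5 mm and 10.7 degrees, less where a joint would pass 70% of its speed; a pose out of reach is approached as far as the arm can. A call with a gripper value outside its range is refused whole. The fingers move at their own pace and stop on an object; the grip force is fixed at half the most. Time passes only in rows, so rows that repeat a pose let the fingers close. It gives the time, the measured TCP pose, the force and the opening at its end, in the units of the state.
- read_state(): the state, without advancing time (a new reading comes with each control period).
- snapshot(name): name is "scene" or "top" or "wrist"; returns the picture (480x640x3 uint8, blue, green, red); there is no depth.
- camera_model(name): a dict with "mtx" (3x3 intrinsics, pixels), "camera_from_world" (4x4, takes a point from world to camera coordinates); the wrist camera has in their place "mount" (4x4, takes a point from camera to tool coordinates, whose origin is the TCP and whose axes are the flange's). Camera axes: x right, y down, z forward; pixel columns grow to the right and rows downward; lengths in m; the calibration is good to about 2 mm. A picture is of the moment at which its call begins: read the wrist's pose just before it. camera_model takes no time and is no camera call.
- sign_off(): hands the job in, once; it reports no verdict.
Trained networks look in the newest picture that a camera, given by its name, has taken for a name from the list of things; names that differ only in an ending like _2 or _b are one class to them, and where a whole thing is asked for, a point or a joint stands for the part that bears it (a point fixed in the world has none). Each returns a list of dicts, best first, with "conf" (0 to 1); they miss things now and then, are a little off and sometimes report something else, mostly with a low value. They report only what shows in the picture. A call takes as long as a camera call.
- find_in(target, camera): "at" ([x, y, z] in m, in the coordinates of the camera as it stood for that picture, good to about 4 mm: the middle of the surface that is visible of it).
- trace(target, camera): "pixels" (480x640 bool, what is visible of it).
- landmark_of(target, camera): "at" ([x, y, z] in m, in the coordinates of the camera as it stood for that picture, good to about 4 mm: a listed point, or the origin of a listed thing).
The state is a dict: "time": time; "joints": joint angles; "qvel": joint speeds; "effort": joint torques, N m; "tcp_pos": TCP position; "eef_rot": TCP orientation; "contact_force": force on the tool from outside, world axes, zero at the start; "moment": the same for the moment, N m; "width": finger opening in m.
Only numpy, scipy, OpenCV 4.12 (cv2) and the standard library are available. Lean on these libraries where they do the work, as an engineer would, in place of code of your own. Each camera call takes 0.05 s, during which the arm holds its last target.

## Working session

There is one attempt and no reset: what is moved stays moved. The work goes in short steps, Python scripts to look and compute and a tool call to move; the robot and the scene stay as the last step left them, time stands still between calls to the robot, and variables do not carry over. Pictures are saved under pics/ and viewed, and the job is handed in when it is done.

Besides the shell and the picture viewer there is one more tool, called after ">>>" as a command line: name --argument value ..., lists and objects as JSON in quotes. play_rows: Moves the arm, as the interface text tells. Its arguments: {"type":"object","properties":{"increments":{"type":"array","items":{"type":"number"}}},"required":["increments"]}

```bash
mkdir -p pics; ls
cat > h.py <<'E'
import numpy as np, cv2
from cell import *
from scipy.spatial.transform import Rotation as R
def T_of(s):
    T=np.eye(4);T[:3,:3]=R.from_quat(s["eef_rot"]).as_matrix();T[:3,3]=s["tcp_pos"];return T
def c2w(cam,s=None):
    m=camera_model(cam)
    if cam=="wrist": return T_of(s)@np.array(m["mount"])
    return np.linalg.inv(np.array(m["camera_from_world"]))
def tw(T,p): return (T@np.r_[p,1])[:3]
E
python3 - <<'E'
from h import *
s=read_state();print(s)
for c in ["scene","top","wrist"]:
    s=read_state();im=snapshot(c);cv2.imwrite(f"pics/a_{c}.png",im);T=c2w(c,s)
    for t in ["changer","drawer_handle","plunger_knob","disc_weights","dish_mid"]:
        r=landmark_of(t,c)
        print(c,t,[(round(d["conf"],2),tw(T,d["at"]).round(4).tolist()) for d in r[:2]])
print(camera_model("wrist"))
E
```

```text
pics
{'time': 0.0, 'joints': array([ 1.08819972,  0.57656133,  0.02483757,  1.43792639, -0.01501444,
        1.12899616, -0.05652986]), 'qvel': array([-2.10662791e-04,  7.97456353e-05,  1.18314987e-03,  1.39191957e-03,
        6.85011322e-04,  1.40257506e-04, -3.07256069e-04]), 'effort': array([-5.31217956e-04, -7.65748501e+01,  2.25112528e+00, -2.85968846e+01,
        1.54328841e-02,  1.26749428e-02,  6.96580150e-05]), 'tcp_pos': array([ 0.26194144, -0.62159976,  0.23041638]), 'eef_rot': array([ 9.80185258e-01,  1.98081122e-01, -2.05062683e-04, -8.28426747e-04]), 'contact_force': array([-0.53403194, -0.8840385 ,  0.71517744]), 'moment': array([-0.03209489,  0.01227603,  0.0047279 ]), 'width': 0.08549589838979262}
scene changer [(0.85, [0.6446, -0.0721, 0.0075])]
scene drawer_handle [(0.89, [0.6957, -0.1866, 0.1223]), (0.48, [0.4824, -0.5531, 0.0291])]
scene plunger_knob [(0.44, [0.6457, -0.1116, 0.1141])]
scene disc_weights [(0.65, [0.6961, -0.064, 0.0732])]
scene dish_mid [(0.51, [0.6476, -0.0425, 0.1517])]
top changer [(0.85, [0.6426, -0.0761, 0.0059]), (0.17, [0.6946, -0.1871, 0.1248])]
top drawer_handle [(0.61, [0.6958, -0.1869, 0.1265])]
top plunger_knob []
top disc_weights []
top dish_mid [(0.63, [0.6535, -0.0378, 0.1542]), (0.16, [0.4874, -0.5496, 0.0306])]
wrist changer []
wrist drawer_handle []
wrist plunger_knob []
wrist disc_weights []
wrist dish_mid []
{'mtx': array([[371.72822019,   0.        , 321.56150789],
       [  0.        , 371.72822019, 241.08798344],
       [  0.        ,   0.        ,   1.        ]]), 'mount': array([[-8.99347830e-04, -9.55745633e-01, -2.94192922e-01,
         7.52540757e-02],
       [ 9.99999430e-01, -1.02910377e-03,  2.86254728e-04,
         1.89645570e-04],
       [-5.76341751e-04, -2.94192497e-01,  9.55746014e-01,
        -1.42170250e-01],
       [ 0.00000000e+00,  0.00000000e+00,  0.00000000e+00,
         1.00000000e+00]])}
```

View pics/a_scene.png

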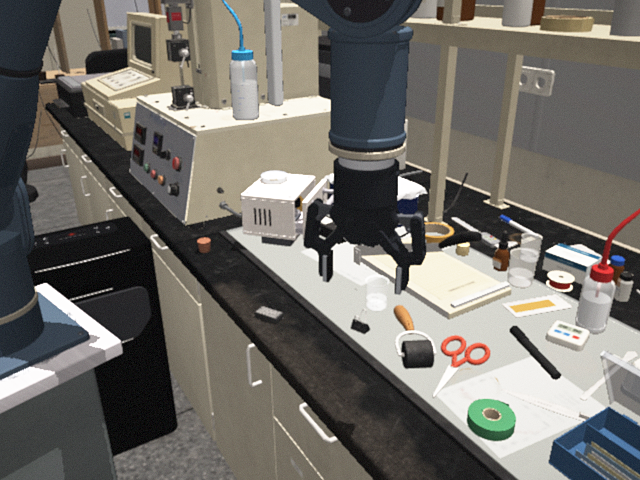

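View pics/a_top.png

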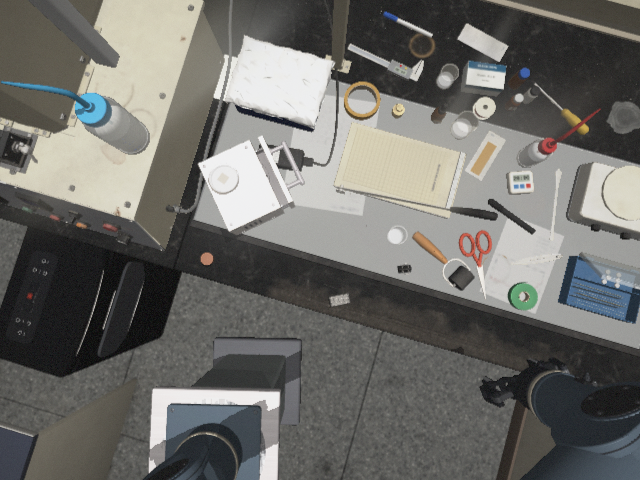

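View pics/a_wrist.png

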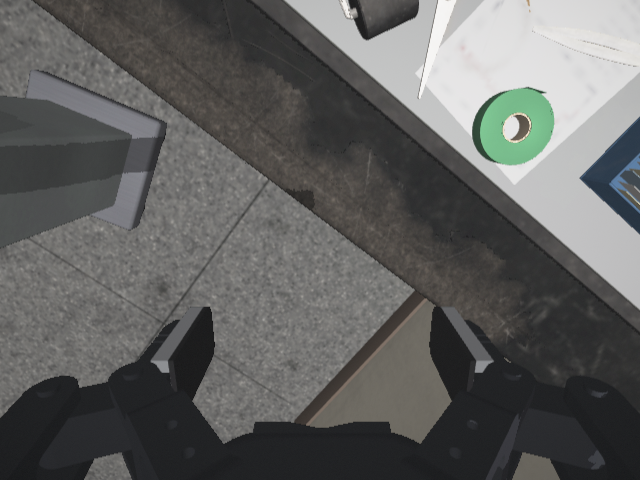

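```bash
cat >> h.py <<'E'
def delta(s,target):
    return (T_of(s)[:3,:3].T@(np.array(target)-s["tcp_pos"])*1000).round(1)
E
python3 - <<'E'
from h import *
s=read_state();print(T_of(s).round(3)); print(delta(s,[0.64,-0.21,0.30]))
im=cv2.imread("pics/a_top.png")[110:250,180:330];cv2.imwrite("pics/a_topc.png",cv2.resize(im,None,fx=5,fy=4,interpolation=2))
# handle from trace
snapshot("top");r=trace("drawer_handle","top");print([(d["conf"],d["pixels"].sum()) for d in r])
m=camera_model("top");K=m["mtx"];T=c2w("top");print(T.round(3))
v,u=np.nonzero(r[0]["pixels"]);print(u.min(),u.max(),v.min(),v.max())
E
```

```text
[[ 0.922  0.388  0.     0.262]
 [ 0.388 -0.922 -0.    -0.622]
 [-0.     0.    -1.     0.231]
 [ 0.     0.     0.     1.   ]]
[ 508.2 -233.   -68.7]
[(0.62, np.int64(1378))]
[[ 0.021 -0.997  0.072  0.45 ]
 [-1.    -0.02   0.013 -0.259]
 [-0.012 -0.072 -0.997  1.125]
 [ 0.     0.     0.     1.   ]]
255 304 136 207
```

View pics/a_topc.png

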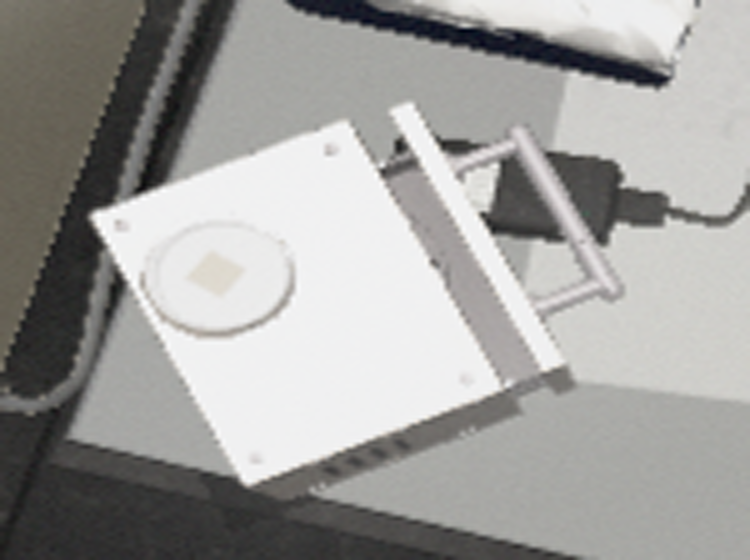

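>>> play_rows --increments '[50,-23,-60,0,40,100,-46,-69,0,40,152,-69,-69,0,40,203,-93,-69,0,40,254,-116,-69,0,40,305,-140,-69,0,40,356,-163,-69,0,40,407,-186,-69,0,40,458,-210,-69,0,40,508,-233,-69,0,40]'

```text
time: 2.25
tcp_pos: [0.6409, -0.2086, 0.3005]
eef_rot: [0.98, 0.198, 0.0, 0.0]
contact_force: [0.6, -0.7, 0.3]
width: 0.04
```

>>> play_rows --increments '[0,0,0,0,40,0,0,0,0,40,0,0,0,0,40]'

```text
time: 2.62
tcp_pos: [0.64, -0.2103, 0.3007]
eef_rot: [0.98, 0.197, -0.0, 0.001]
contact_force: [0.3, -0.7, 0.0]
width: 0.04
```

Run:
```python
from h import *
s=read_state();print(s["time"],s["tcp_pos"],s["width"],s["contact_force"])
im=snapshot("wrist");cv2.imwrite("pics/b_wrist.png",im);T=c2w("wrist",s)
for t in ["changer","drawer_handle","plunger_knob","disc_weights","dish_mid"]:
    r=landmark_of(t,"wrist")
    print(t,[(round(d["conf"],2),tw(T,d["at"]).round(4).tolist()) for d in r[:2]])
```

```text
2.625 [ 0.64003724 -0.2102702   0.3006688 ] 0.039954264729633926 [ 0.30997932 -0.69382319  0.04175327]
changer [(0.91, [0.6369, -0.0731, 0.0056])]
drawer_handle [(0.82, [0.6935, -0.1915, 0.1219])]
plunger_knob []
disc_weights []
dish_mid [(0.59, [0.6491, -0.0321, 0.1537]), (0.3, [0.4762, 0.0229, 0.0126])]
```

View pics/b_wrist.png

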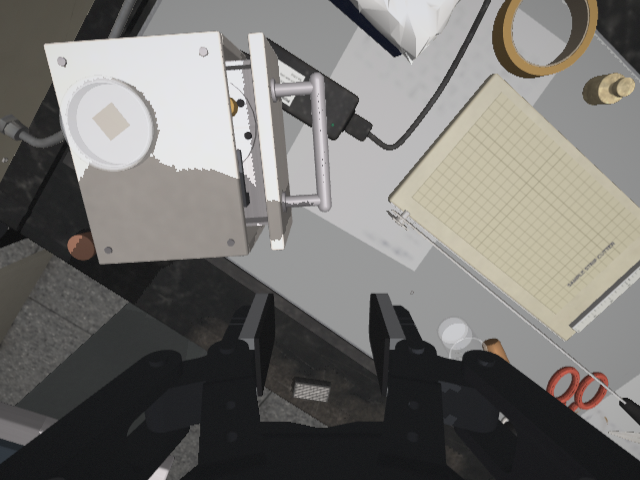

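```bash
cat >> h.py <<'E'
def pix2w(cam,T,u,v,z):
    K=camera_model(cam)["mtx"];d=T[:3,:3]@(np.linalg.inv(K)@[u,v,1]);o=T[:3,3]
    return o+d*(z-o[2])/d[2]
E
python3 - <<'E'
from h import *
s=read_state();T=c2w("wrist",s)
for z in (.120,.124):
    a=pix2w("wrist",T,318.5,73,z);b=pix2w("wrist",T,325.5,211,z);print(z,a,b,np.linalg.norm(a-b),(a+b)/2,np.degrees(np.arctan2(*(a-b)[1::-1])))
Tt=c2w("top")
a=pix2w("top",Tt,284,142,.124);b=pix2w("top",Tt,303.6,183,.124);print(a,b,np.linalg.norm(a-b),(a+b)/2,np.degrees(np.arctan2(*(a-b)[1::-1])))
Rm=T[:3,:3];print("toolx ang",np.degrees(np.arctan2(T_of(s)[1,0],T_of(s)[0,0])))
for p in ([.6945,-.1895,.20],[.6945,-.1895,.107]): print(delta(s,p))
E
```

```text
0.12 [ 0.74700658 -0.16225281  0.12      ] [ 0.64567563 -0.21117774  0.12      ] 0.11252381950728173 [ 0.69634111 -0.18671527  0.12      ] 25.772330268724446
0.124 [ 0.74654797 -0.16247371  0.124     ] [ 0.64647258 -0.21079243  0.124     ] 0.11112957972207456 [ 0.69651028 -0.18663307  0.124     ] 25.772330268724406
[ 0.744591   -0.16673066  0.124     ] [ 0.65016283 -0.21400725  0.124     ] 0.10560186596439897 [ 0.69737692 -0.19036896  0.124     ] 26.595386369719684
toolx ang 22.80117598736567
[ 57.2   2.8 100.6]
[ 57.2   2.7 193.6]
```

>>> play_rows --increments '[20,0,20,-1,30,40,0.5,60,-3,30,61,1,100,-3,30,61,1,130,-3,30,61,1,130,-3,30]'

```text
time: 3.55
tcp_pos: [0.6961, -0.1851, 0.1664]
eef_rot: [0.975, 0.224, -0.003, -0.001]
contact_force: [-1.0, -0.3, 0.3]
width: 0.0297
```

Run:
```python
from h import *
s=read_state();print(s["time"],s["tcp_pos"],s["width"],s["contact_force"])
im=snapshot("wrist");cv2.imwrite("pics/c_wrist.png",im);T=c2w("wrist",s)
for t in ["changer","drawer_handle"]:
    r=landmark_of(t,"wrist")
    print(t,[(round(d["conf"],2),tw(T,d["at"]).round(4).tolist()) for d in r[:2]])
print(delta(s,[.6965,-.1875,.106]))
```

```text
3.55 [ 0.69607576 -0.18506321  0.16644255] 0.029677748166348644 [-0.96545937 -0.25507013  0.30681092]
changer [(0.58, [0.639, -0.0712, 0.0087])]
drawer_handle [(0.94, [0.6924, -0.1914, 0.1235])]
[-0.4  2.6 60.4]
```

View pics/c_wrist.png

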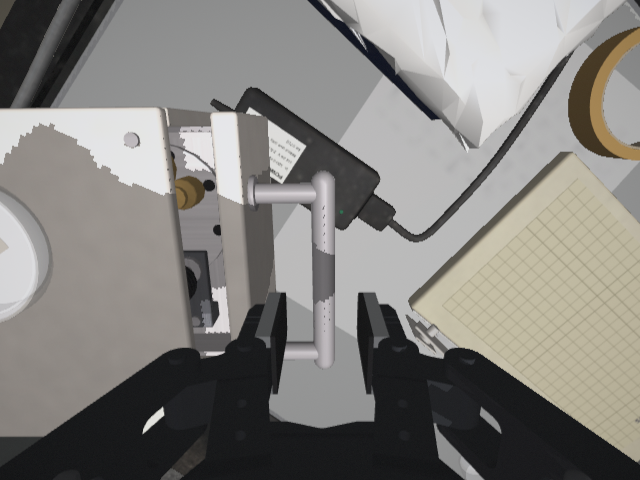

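>>> play_rows --increments '[0,1.5,20,0,30,0,2,38,0,30,0,2,50,0,30,0,2,54,0,30,0,2,54,0,30]'

```text
time: 4.32
tcp_pos: [0.6991, -0.1883, 0.1176]
eef_rot: [0.975, 0.223, 0.001, 0.0]
contact_force: [0.5, 0.5, 0.2]
width: 0.03
```

Run:
```python
from h import *
s=read_state();print(s["time"],s["tcp_pos"],s["width"],s["contact_force"])
im=snapshot("wrist");cv2.imwrite("pics/d_wrist.png",im)
```

```text
4.325 [ 0.69910561 -0.18833572  0.11755266] 0.030006654701103485 [0.49418125 0.47106224 0.19014342]
```

View pics/d_wrist.png

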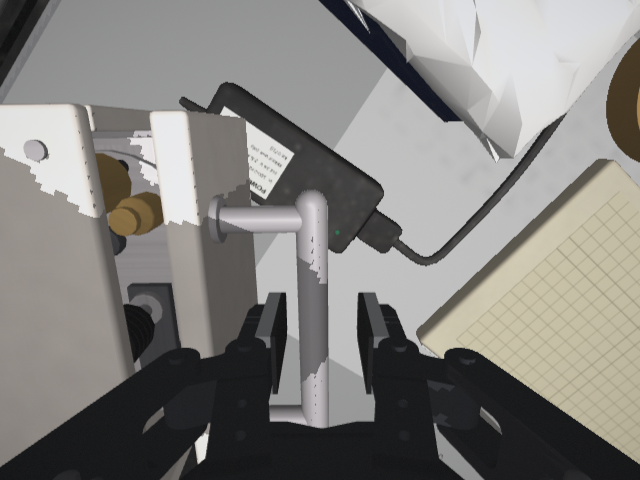

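>>> play_rows --increments '[0,-2,4,0,30,0,-2.5,8,0,30,0,-2.5,8,0,20,0,-2.5,8,0,5,0,-2.5,8,0,5,0,-2.5,8,0,5,0,-2.5,8,0,5]'

```text
time: 5.25
tcp_pos: [0.6982, -0.186, 0.1101]
eef_rot: [0.975, 0.223, 0.001, 0.001]
contact_force: [-0.5, 1.2, 0.8]
width: 0.0096
```

>>> play_rows --increments '[0,0,0,0,5,0,0,0,0,5]'

```text
time: 5.5
tcp_pos: [0.6981, -0.186, 0.1101]
eef_rot: [0.975, 0.223, 0.001, 0.001]
contact_force: [-0.9, -0.4, 0.7]
width: 0.0098
```

Run:
```python
from h import *
s=read_state();print(s["time"],s["tcp_pos"],s["width"],s["contact_force"])
im=snapshot("wrist");cv2.imwrite("pics/e_wrist.png",im)
im=snapshot("scene");cv2.imwrite("pics/e_scene.png",cv2.resize(im[140:280,200:440],None,fx=3,fy=3))
```

```text
5.5 [ 0.69813845 -0.18602633  0.11006378] 0.009761127855235693 [-0.92665718 -0.44477723  0.65476895]
```

View pics/e_wrist.png

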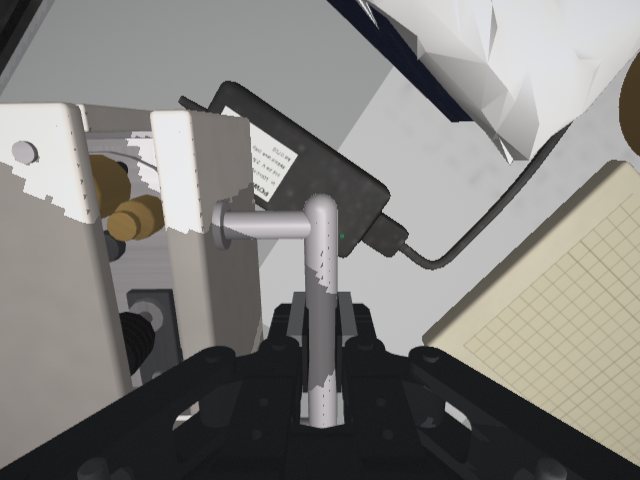

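View pics/e_scene.png

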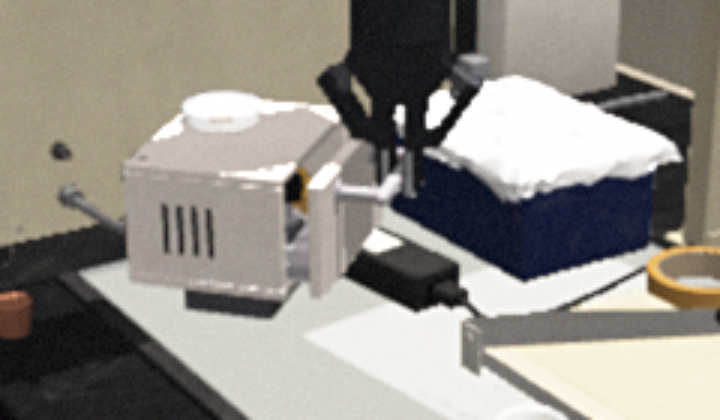

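>>> play_rows --increments '[0,10,0,0,5,0,20,0,0,5,0,30,0,0,5,0,40,0,0,5,0,50,0,0,5,0,60,0,0,5,0,67,0,0,5,0,72,0,0,5,0,74,0,0,5,0,74,0,0,5]'

```text
time: 6.85
tcp_pos: [0.7312, -0.2527, 0.1101]
eef_rot: [0.975, 0.223, 0.002, 0.001]
contact_force: [3.7, 2.7, -2.8]
width: 0.01
```

>>> play_rows --increments '[0,2,0,0,5,0,4,0,0,5,0,4,0,0,5]'

```text
time: 7.22
tcp_pos: [0.7332, -0.2567, 0.1102]
eef_rot: [0.975, 0.223, 0.002, 0.001]
contact_force: [3.2, 2.7, -2.2]
width: 0.0098
```

>>> play_rows --increments '[0,3,0,0,5,0,5,0,0,5,0,5,0,0,5]'

```text
time: 7.6
tcp_pos: [0.7339, -0.2581, 0.1101]
eef_rot: [0.975, 0.224, 0.0, -0.002]
contact_force: [-6.8, 11.7, 5.2]
width: 0.01
```

>>> play_rows --increments '[0,3,0,0,5,0,5,0,0,5,0,5,0,0,5]'

```text
time: 7.98
tcp_pos: [0.7339, -0.2581, 0.11]
eef_rot: [0.974, 0.225, -0.002, -0.005]
contact_force: [-10.1, 14.8, 8.4]
width: 0.0099
```

>>> play_rows --increments '[0,0,0,0,5,0,0,0,0,15,0,0,0,0,28,0,0,0,0,28,0,0,-20,0,28,0,0,-60,0,40,0,-30,-110,0,44,0,-60,-130,0,44,0,-60,-130,0,44]'

```text
time: 9.1
tcp_pos: [0.7094, -0.203, 0.2455]
eef_rot: [0.974, 0.227, 0.001, -0.005]
contact_force: [0.3, -1.2, -0.7]
width: 0.0438
```

Run:
```python
from h import *
s=read_state();print(s["time"],s["tcp_pos"],s["width"],s["contact_force"],s["joints"].round(2),T_of(s).round(3)[:3,0])
im=snapshot("wrist");cv2.imwrite("pics/f_wrist.png",im);T=c2w("wrist",s)
for t in ["drawer_handle","plunger_knob","disc_weights","changer"]:
    r=landmark_of(t,"wrist")
    print(t,[(round(d["conf"],2),tw(T,d["at"]).round(4).tolist()) for d in r[:2]])
im=snapshot("top");cv2.imwrite("pics/f_top.png",im);T=c2w("top",s)
for t in ["drawer_handle","plunger_knob","disc_weights","changer"]:
    r=landmark_of(t,"top")
    print(t,[(round(d["conf"],2),tw(T,d["at"]).round(4).tolist()) for d in r[:2]])
```

```text
9.1 [ 0.70941936 -0.2029799   0.24552931] 0.04384109926571694 [ 0.27533487 -1.17054863 -0.69065763] [ 0.26  0.67 -0.07  1.21  0.04  1.26 -0.93] [0.897 0.441 0.004]
drawer_handle [(0.89, [0.734, -0.2642, 0.122])]
plunger_knob [(0.84, [0.6824, -0.1844, 0.109])]
disc_weights [(0.89, [0.7292, -0.1383, 0.0734])]
changer [(0.93, [0.6386, -0.0717, 0.006])]
drawer_handle [(0.83, [0.7312, -0.2569, 0.1262])]
plunger_knob []
disc_weights []
changer []
```

View pics/f_wrist.png

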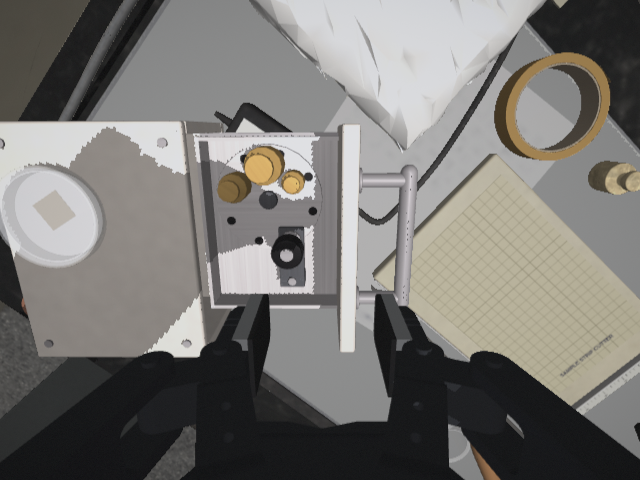

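>>> play_rows --increments '[-4,-7,10,-10,36,-8,-14,20,-20,36,-12,-21,30,-30,36,-16,-28,30,-40,36,-16,-28,30,-50,36,-16,-28,30,-60,36,-16,-28,30,-70,36,-16,-28,30,-80,36,-16,-28,30,-89.6,36,-16,-28,30,-89.6,36]'

```text
time: 10.85
tcp_pos: [0.6813, -0.1878, 0.2101]
eef_rot: [0.534, 0.846, 0.003, -0.006]
contact_force: [0.2, 0.1, 0.5]
width: 0.0363
```

>>> play_rows --increments '[0,0,15,0,36,0,0,30,0,36,0,0,30,0,36]'

```text
time: 11.22
tcp_pos: [0.6799, -0.1873, 0.1778]
eef_rot: [0.534, 0.846, 0.002, -0.007]
contact_force: [-0.6, -0.0, 0.1]
width: 0.0362
```

Run:
```python
from h import *
s=read_state();print(s["time"],s["tcp_pos"],s["width"],s["contact_force"],s["joints"].round(2),T_of(s).round(3)[:3,:3])
im=snapshot("wrist");cv2.imwrite("pics/g_wrist.png",im);T=c2w("wrist",s)
for t in ["drawer_handle","plunger_knob","disc_weights","changer"]:
    r=landmark_of(t,"wrist")
    print(t,[(round(d["conf"],2),tw(T,d["at"]).round(4).tolist()) for d in r[:2]])
print(delta(s,[.683,-.185,.093]))
```

```text
11.225 [ 0.67992238 -0.18733392  0.17779905] 0.0361655385638081 [-0.57410266 -0.00494272  0.08618927] [ 0.46  0.7  -0.47  1.39  0.32  1.14  0.39] [[-0.43   0.903 -0.011]
 [ 0.903  0.43   0.011]
 [ 0.014 -0.005 -1.   ]]
drawer_handle [(0.61, [0.7299, -0.263, 0.1186])]
plunger_knob [(0.9, [0.6799, -0.1877, 0.1093])]
disc_weights [(0.78, [0.7323, -0.1383, 0.0734])]
changer [(0.92, [0.6375, -0.0718, 0.0057])]
[-0.4  4.2 84.8]
```

View pics/g_wrist.png

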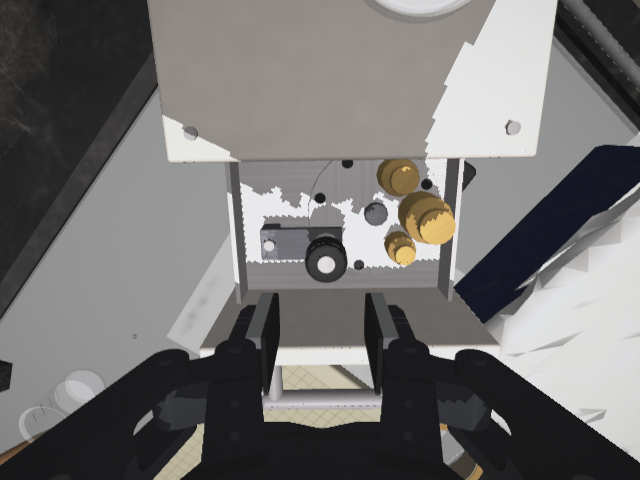

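Run:
```python
from h import *
s=read_state();T=c2w("wrist",s)
p=pix2w("wrist",T,327,264,.120);print(p,delta(s,[p[0],p[1],.093]))
# tilt-corrected: where does tool axis at descent go
print(T_of(s)[:3,2])
```

```text
[ 0.68462664 -0.18694446  0.12      ] [-1.9  3.3 87.6]
[-0.00611494  0.01028486 -0.99992841]
```

>>> play_rows --increments '[-0.5,2,20,0,36,-0.5,3,40,0,36,-0.5,3,40,0,36]'

```text
time: 11.85
tcp_pos: [0.6825, -0.1859, 0.1376]
eef_rot: [0.534, 0.846, 0.002, -0.008]
contact_force: [0.8, 0.7, -0.3]
width: 0.036
```

Run:
```python
from h import *
s=read_state();print(s["time"],s["tcp_pos"],s["width"],s["contact_force"])
im=snapshot("wrist");cv2.imwrite("pics/h_wrist.png",im);T=c2w("wrist",s)
for t in ["plunger_knob"]:
    r=landmark_of(t,"wrist")
    print(t,[(round(d["conf"],2),tw(T,d["at"]).round(4).tolist()) for d in r[:2]])
print(delta(s,[.683,-.186,.093]))
```

```text
11.85 [ 0.68254735 -0.18592782  0.13756044] 0.03604319197785492 [ 0.80829488  0.7241365  -0.28881597]
plunger_knob []
[-0.9  0.6 44.5]
```

View pics/h_wrist.png

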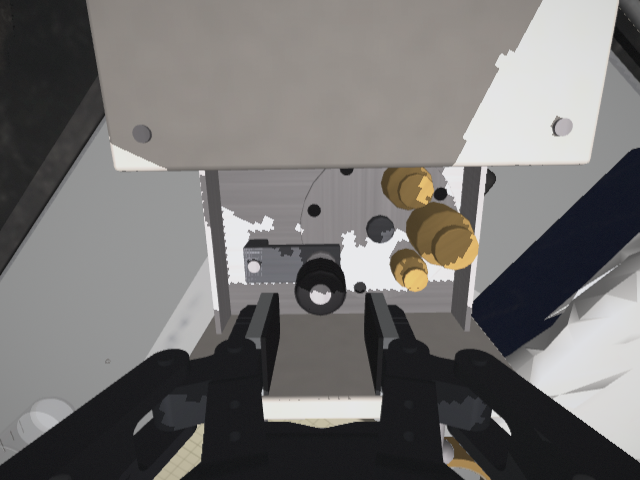

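>>> play_rows --increments '[-0.5,0,15,0,36,-0.5,0,28,0,36,-0.5,0,38,0,36,-0.5,0,44,0,36,-0.5,0,44,0,36]'

```text
time: 12.58
tcp_pos: [0.6836, -0.186, 0.0955]
eef_rot: [0.534, 0.846, 0.003, -0.006]
contact_force: [-0.0, 0.2, -0.5]
width: 0.036
```

Run:
```python
from h import *
s=read_state();print(s["time"],s["tcp_pos"],s["width"],s["contact_force"])
im=snapshot("wrist");cv2.imwrite("pics/i_wrist.png",im);T=c2w("wrist",s)
im=snapshot("scene");cv2.imwrite("pics/i_scene.png",cv2.resize(im[140:280,200:440],None,fx=3,fy=3))
```

```text
12.575 [ 0.68357433 -0.18599002  0.09549239] 0.03604307943931792 [-0.01446028  0.1638323  -0.5138577 ]
```

View pics/i_wrist.png

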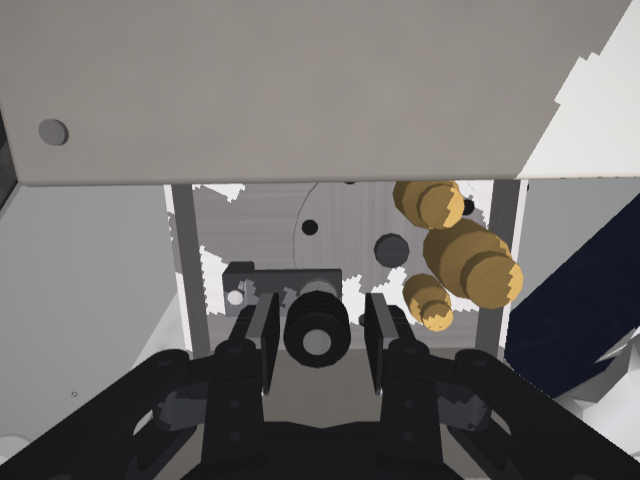

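View pics/i_scene.png

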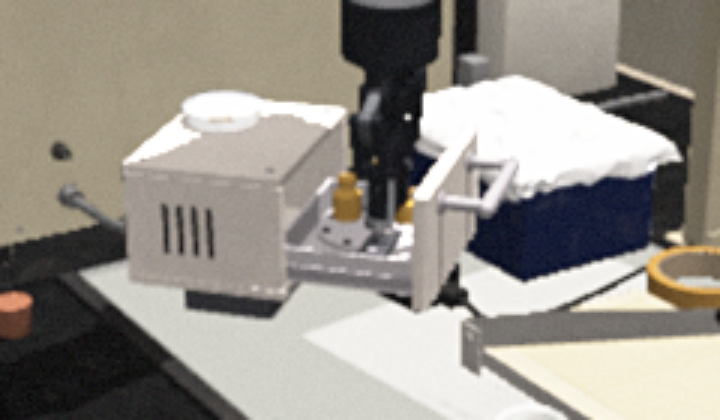

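Run:
```python
from h import *
s=read_state();T=c2w("wrist",s)
p=pix2w("wrist",T,317,338,.120);print(p,delta(s,[p[0],p[1],.0925]))
```

```text
[ 0.68210628 -0.18559749  0.12      ] [ 1.2 -1.6  3.8]
```

>>> play_rows --increments '[0.8,-1,3,0,36,0.8,-1,3,0,30,0.8,-1,3,0,24,0.8,-1,3,0,15,0.8,-1,3,0,15,0.8,-1,3,0,15,0.8,-1,3,0,15]'

```text
time: 13.55
tcp_pos: [0.6819, -0.1863, 0.0935]
eef_rot: [0.534, 0.846, 0.002, -0.006]
contact_force: [-5.5, -0.6, 5.2]
width: 0.0222
```

>>> play_rows --increments '[0,0,-3,0,15,0,0,-6,0,15,0,0,-9,0,15,0,0,-12,0,15,0,0,-12,0,15]'

```text
time: 14.18
tcp_pos: [0.6819, -0.1863, 0.1055]
eef_rot: [0.534, 0.846, 0.002, -0.006]
contact_force: [0.5, 0.6, -9.0]
width: 0.0221
```

>>> play_rows --increments '[0,0,-1.5,0,15,0,0,-1.5,0,15,0,0,-1.5,0,15]'

```text
time: 14.55
tcp_pos: [0.6818, -0.1863, 0.1069]
eef_rot: [0.534, 0.846, 0.002, -0.006]
contact_force: [0.2, 0.0, -9.4]
width: 0.022
```

>>> play_rows --increments '[0,0,-1.5,0,15,0,0,-1.5,0,15,0,0,-1.5,0,15]'

```text
time: 14.92
tcp_pos: [0.6818, -0.1862, 0.1078]
eef_rot: [0.534, 0.846, 0.002, -0.007]
contact_force: [4.3, -1.1, -17.9]
width: 0.0222
```

Run:
```python
from h import *
s=read_state();print(s["time"],s["tcp_pos"],s["width"],s["contact_force"])
im=snapshot("wrist");cv2.imwrite("pics/j_wrist.png",im);T=c2w("wrist",s)
print([(d["conf"],tw(T,d["at"]).round(4)) for d in landmark_of("plunger_knob","wrist")])
im=snapshot("top");cv2.imwrite("pics/j_top.png",im)
print([(d["conf"],tw(c2w("top"),d["at"]).round(4)) for d in landmark_of("drawer_handle","top")])
im=snapshot("scene");cv2.imwrite("pics/j_scene.png",cv2.resize(im[140:280,200:440],None,fx=3,fy=3))
s=read_state();print(s["time"],s["tcp_pos"],s["width"],s["contact_force"])
```

```text
14.925 [ 0.68177831 -0.18623749  0.10778732] 0.022185134831955444 [  4.26368644  -1.073203   -17.88504307]
[(0.86, array([ 0.6823, -0.185 ,  0.1249]))]
[(0.72, array([ 0.7318, -0.2627,  0.1228])), (0.46, array([ 0.3863, -0.3016,  0.0042]))]
15.175 [ 0.68172369 -0.18628356  0.10781671] 0.022066118810880612 [  5.30177561   0.07636698 -20.35332186]
```

View pics/j_wrist.png

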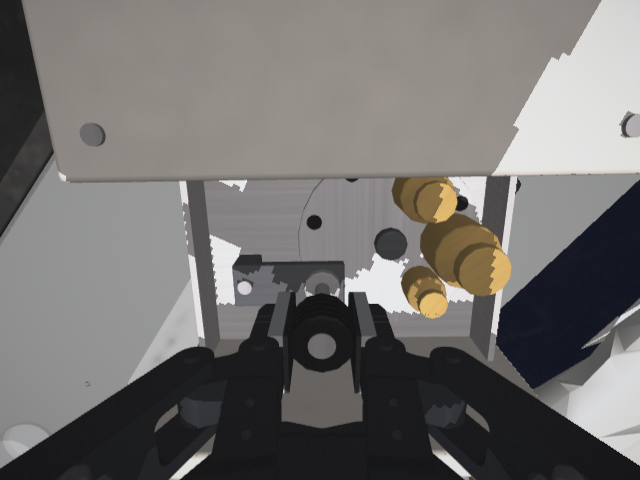

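View pics/j_scene.png

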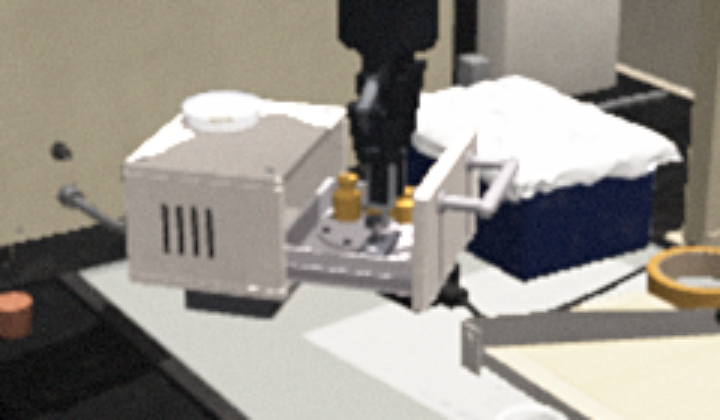

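>>> play_rows --increments '[-1,0,-0.5,0,15,-1.5,0,-0.5,0,15,-1.5,0,-0.5,0,15]'

```text
time: 15.55
tcp_pos: [0.6819, -0.1864, 0.1079]
eef_rot: [0.533, 0.846, 0.002, -0.008]
contact_force: [1.6, 5.2, -21.6]
width: 0.0221
```

>>> play_rows --increments '[-1,0,-0.6,0,15,-1,0,-0.6,0,15,-1,0,-0.6,0,15,-1,0,-0.6,0,15]'

```text
time: 16.05
tcp_pos: [0.6818, -0.1865, 0.1078]
eef_rot: [0.533, 0.846, 0.002, -0.008]
contact_force: [2.8, 5.6, -23.3]
width: 0.0221
```

Run:
```python
from h import *
s=read_state();print(s["time"],s["tcp_pos"],s["width"],s["contact_force"])
print(sign_off())
```

```text
16.05 [ 0.68182335 -0.18647807  0.10784846] 0.02209412456122563 [  2.78722868   5.61344705 -23.3466626 ]
the job is handed in; nothing more can be done
None
```

I pulled the drawer out to its stop by the handle, then gripped the plunger knob and pulled it straight up to its stop. I handed the job in at 16.05 s with the knob still held; no verdict was reported.

**Last checks**
- **Drawer:** it moved about 80 mm, then the pull force climbed to about 18 N in the horizontal plane with no further motion. A final outward nudge of about 4 N, above the 2.5 N friction, moved it by no more than 0.3 mm, so I take it to be at its stop.
- **Plunger:** the tool rose 14.3 mm. The downward force was about 9 N at first, then jumped to about 18 N at the end of travel and crept up to 23 N while I held it. The camera network put the knob about 15 mm higher than before.
- **Grip:** the fingers read 22.1 mm on the 24 mm knob, and they read about 10 mm on the 12 mm handle bar, so the width reads about 2 mm low in both cases. The images showed no sign of slipping.
- **Other items:** the dish and disc weights looked unmoved in the last pictures. I did not check the loose items on the bench and mat one by one, but nothing in the moves came near them.

The network's position for the handle was 4 to 6 mm off my own pixel measurements. I used the pixel measurements, and the grasp confirmed them.

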